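# Lift a cleaned heat sink with the sprung lifting clip

### The job

Squeeze the sprung lifting clip open by its two thumb plates, take it off its parking stand, set it well down over the middle of the upright web of the aluminium heat sink in the black tray, and let go so that it closes on the web. Then take the clip by its middle block and lift the heat sink straight up, at least 10 cm above the tray, and finish while still holding it there, level and still, for a look at its underside. The heat sink is freshly cleaned: touch it with the clip only, never with the gripper, do not tip it, and leave everything else on the bench as it is.

Things in the scene. Friction and masses are not known exactly. Their poses are not given: they have to be found in the camera images.
- clip: sprung lifting clip, black plastic and steel, 26 (x) x 62 (y) x 79 high mm, 0.12 kg. Origin: middle of the mouth at the level of the jaw feet; z up; jaws close along y. Two steel jaws, 26 wide in x, 7 thick, hang down from z = 50 to 0; the mouth between them is 6 wide when shut on the bar or web. It starts parked astride the stand's bar, feet on its base plate, in line with it
- clip_plates (a point): midpoint between the clip's two thumb plates, 61 mm above the feet (clip frame 0, 0, 61). Plates 24 wide in x, z 45..76, outer faces at y = +-31 mm when on the bar or web. Squeezed together along y to the stop they are 48 apart and the mouth 20 wide, centred between the plates (+y plate and -y jaw are one with the block; -y plate and +y jaw slide as one)
- clip_block (a point): centre of the clip's middle block (clip frame 0, 0, 64 mm): x -13..13, y -9..9, z 50..78 mm. To carry the closed clip grip it across its 26 mm x width; this leaves the jaws shut. Nothing but low jaws and rods (below z = 48) lies beside it in x
- clip_mouth (a point): point in the middle of the clip's mouth, 12 mm above the jaw feet (clip frame 0, 0, 12 mm)
- clip_jaw (a joint): travel of the sliding jaw in m: 0 when shut on 6 mm (the bar or the web), -0.005 shut empty, 0.014 squeezed fully open; the spring pushes it shut with 10 N at 0 and 15 N at 0.014
- heat_sink: aluminium heat sink lying flat in the tray, 80 (x) x 90 (y) x 36 high mm, about 0.22 kg. Origin: centre of its underside. Base plate 6 thick; upright web for the clip 6 thick in y, 60 long in x, top at z = 36, through the middle (y = 0); the jaw feet may stand on the base plate (z = 6). Three low fins, top z = 27, on each side, the inner ones from y = +-28.7
- tray: black open tray fixed to the bench, 116 (x) x 158 (y) x 24 high mm, floor 3 thick. Origin: centre of its underside
- stand: clip's parking stand, fixed to the bench: steel base plate 90 x 80 x 8 mm with an upright bar 6 thick in y, 50 long in x, top at z = 38. Origin: centre of its underside
- tape: bystander: roll of amber film tape lying flat, 58 mm across, 16 high mm; origin: centre of its underside
- tin: bystander: round white tin with lid, 50 mm across, 24 high mm; origin: centre of its underside
- cutters: bystander: small side cutters lying flat, 42 x 106 x 9 mm; origin: centre of its underside
- spool: bystander: reel of solder standing on its flange, 65 across, 48 high, with a loose wire end on one side (120 over all) mm; origin: centre of its underside
- fixture: bystander: brown test block with pins, 90 x 60 x 34 mm; origin: centre of its underside
There are look-alikes about, which are no part of the job. Leave any blue or purple look-alike of the clip alone.

How it is judged:
By the outcome, as a careful person would: the job done as asked, in the order asked, and still so for the second after the job is handed in, while the arm keeps its last pose, push and grip.
It also fails if it takes over 64 s, if anything falls off the work surface, if the arm or the gripper's body presses on something with over 40 N, if the wrist force passes 120 N, or if a joint passes its speed limit or range.

### The arm

A 6-joint arm with a two-finger parallel gripper is mounted at the origin on a cart in front of the work surface, level with it; the furniture and walls round the work are solid. World frame = base frame: x ahead of the robot, y to its left, z up, the work surface at z = 0. Lengths are in m, angles in rad, forces in N, time in s.
With the tool pointing down it reaches from about 0.3 to 0.875 m from the base axis. Payload 6.4 kg.
Tool frame: the origin (TCP) lies midway between the tips of the shut fingers; the grasp point (between the pads) lies 19 mm behind it; x points along the fingers, y is the direction in which the jaws open and shut, and the axes are right-handed (so a half turn about x gives the same grasp; the last joint's range is limited). The gripper opens to 85 mm and grips with 20 to 120 N. Pads are 22 mm wide; open, the fingers measure 114 mm over their backs; the gripper's body (76 mm by 85 mm) begins 54 mm behind the grasp point. The pads swing forward as they close: fully open they stand 13 mm farther back than shut.
Start: joints at [0.917, 0.181, 1.607, -0, 1.354, -0.206], TCP at [0.249, 0.518, 0.231] pointing down, gripper open.
Joint ranges: [-2.99, 2.99], [-0.89, 2.07], [0.3, 2.58], [-1.14, 4.28], [0, 2.63], [-3.12, 3.12]. Speed limits (rad/s): [2.57, 2.57, 3.01, 3.14, 3.14, 3.14].

### API

Orientations are given as a rotation vector (axis times angle).
In Python, from workcell import get_obs, camera, calibration, finish_job gives the robot as it stands. The module is installed in compiled form; this text tells all that it offers.
- The arm moves only by the tool step_arm, never from a script. Its argument "moves" is a list of rows, each a list of 3 entries, a list of its own where there are three numbers: the turn, a rotation vector about the world's x, y, z as a fraction of full scale, then the shift along the world's x, y, z as a fraction of full scale, then the closure in counts, from 0 (fully open) to 255 (shut). A call has exactly 10 rows; each row is the pose to reach, as a shift and turn from the pose measured when the call began; what a row does not reach only later rows make up. Full scale, the value 1, is 0.75 m for a shift and 90 degrees for a turn. A row lasts 1/10 s, in which the tool goes at most 50 mm and 8.59 degrees, less where a joint would pass 70% of its speed; a pose out of reach is approached as far as the arm can. A call with a number of a shift or a turn outside -1 to 1 is refused whole. A call with a gripper value outside its range is refused whole. The fingers move at their own pace and stop on an object; "squeeze" is the grip in N (left out, the last holds). Time passes only in rows, so rows that repeat a pose let the fingers close, or fill a call up. It gives the time, the measured TCP pose, the force and the opening at its end, in the units of the state.
- get_obs(): the state, without advancing time (a new reading comes with each control period).
- camera(name): name is "side" or "top"; returns the picture (480x640x3 uint8, red, green, blue); there is no depth.
- calibration(name): a dict with "fov_y" (degrees; the focal length in pixels is half the picture's height over the tangent of half this angle, whatever the lens; pixels are square), "cx", "cy" (the principal point, pixels), "k1" (the pictures are not rectified: a ray, as slopes to the right and down, at radius r is drawn at 1 + k1 r^2 times it, then the intrinsics apply), "R" (3x3) and "t" (3): a world point X has camera coordinates R X + t. Camera axes: x right, y down, z forward; pixel columns grow to the right and rows downward; lengths in m; the calibration is good to about 2 mm. A picture is of the moment at which its call begins. calibration takes no time and is no camera call.
- finish_job(): hands the job in, once; it reports no verdict.
The state is a dict: "time_s": time; "qpos": joint angles; "joint_vel": joint speeds; "effort": joint torques, N m; "position": TCP position; "tcp_rot": TCP orientation; "contact_force": force on the tool from outside, world axes, zero at the start; "torque": the same for the moment, N m; "width": opening from 0.0 (shut) to 1.0 (fully open).
Only numpy, scipy, OpenCV 4.12 (cv2) and the standard library are available. Lean on these libraries where they do the work, as an engineer would, in place of code of your own. Each camera call takes 0.05 s, during which the arm holds its last target.

## Working session

There is one attempt and no reset: what is moved stays moved. The work goes in short steps, Python scripts to look and compute and a tool call to move; the robot and the scene stay as the last step left them, time stands still between calls to the robot, and variables do not carry over. Pictures are saved under pics/ and viewed, and the job is handed in when it is done.

Besides the shell and the picture viewer there is one more tool, called in YAML: its name, and indented under it one key for each argument. step_arm: Moves the arm, as the interface text tells. Shift numbers are shares of 0.75 m and turn numbers shares of 90 degrees, none past 1 either way. Its arguments: {"type":"object","properties":{"moves":{"type":"array"},"squeeze":{"type":"number"}},"required":["moves"]}

```bash
mkdir -p pics; python3 - <<'E'
from workcell import *
import cv2,numpy as np
np.set_printoptions(precision=4,suppress=True)
for n in("top","side"):
    im=camera(n);cv2.imwrite(f"pics/{n}0.png",im[:,:,::-1]);c=calibration(n);print(n,c, -np.array(c["R"]).T@np.array(c["t"]))
print(get_obs())
E
```

```text
top {'fov_y': 56.931933628389686, 'cx': 324.89029286139964, 'cy': 237.8211676036007, 'k1': 0.012447211052491868, 'R': array([[-0.0047, -1.    , -0.0076],
       [-0.9922,  0.0056, -0.1247],
       [ 0.1248,  0.007 , -0.9922]]), 't': array([-0.0416,  0.5863,  0.9216])} [ 0.4665 -0.0514  0.9872]
side {'fov_y': 46.12619893852257, 'cx': 313.9647218987026, 'cy': 242.45127880598352, 'k1': -0.05763388407705348, 'R': array([[-0.936 , -0.352 , -0.0052],
       [-0.1743,  0.4764, -0.8618],
       [ 0.3058, -0.8057, -0.5073]]), 't': array([0.5128, 0.1696, 1.3169])} [0.1068 1.1607 0.8168]
{'time_s': 0.1, 'qpos': array([ 0.9167,  0.1815,  1.6079, -0.    ,  1.3538, -0.2063]), 'joint_vel': array([ 0.0019, -0.0017, -0.0035, -0.    , -0.0002, -0.0012]), 'effort': array([  0.0025, -44.587 , -35.2243,  -0.0001,   0.0041,  -0.    ]), 'position': array([0.2486, 0.5179, 0.2305]), 'tcp_rot': array([ 0.3501,  1.5428, -0.3523]), 'contact_force': array([ 0.276 ,  0.1025, -0.2699]), 'torque': array([ 0.0103, -0.0527, -0.0298]), 'width': 1.0001428554699459}
```

View pics/top0.png

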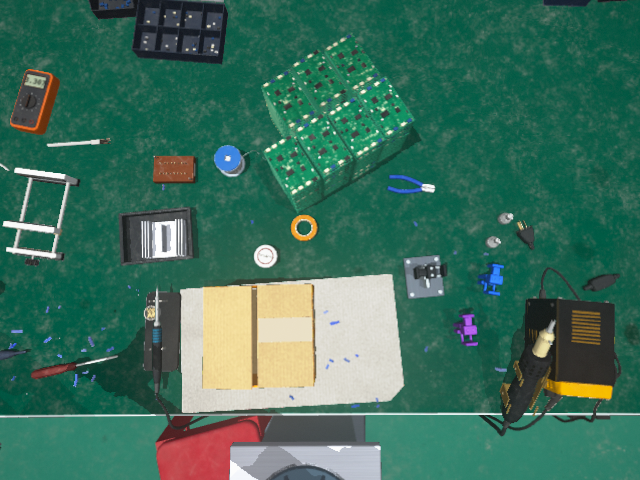

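View pics/side0.png

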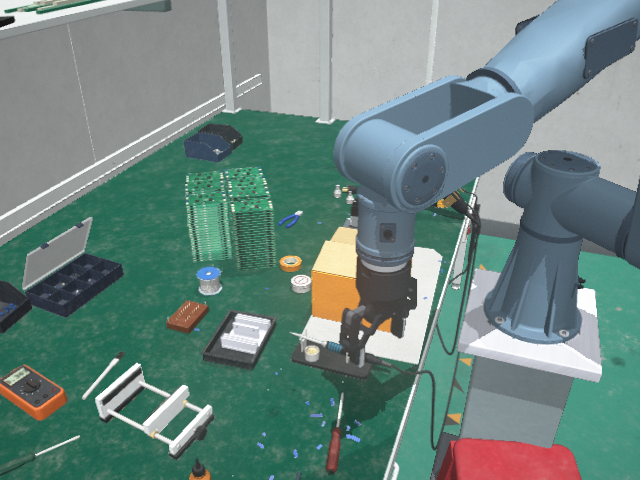

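The top view shows three possible clips. The black one is at about (430,271), astride the grey stand plate. The blue one at (492,279) and the purple one at (467,327) are loose. The black one on the stand fits the description. The heat sink is in the black tray at about (163,238). I'll enlarge both to confirm.

```bash
python3 - <<'E'
import cv2,numpy as np
t=cv2.imread("pics/top0.png");s=cv2.imread("pics/side0.png")
a=cv2.resize(t[245:345,395:515],None,fx=5,fy=5,interpolation=cv2.INTER_CUBIC);cv2.imwrite("pics/c1.png",a)
a=cv2.resize(t[195:275,110:205],None,fx=7,fy=7,interpolation=cv2.INTER_CUBIC);cv2.imwrite("pics/c2.png",a)
a=cv2.resize(s[170:240,310:400],None,fx=7,fy=7,interpolation=cv2.INTER_CUBIC);cv2.imwrite("pics/c3.png",a)
a=cv2.resize(s[300:375,195:285],None,fx=7,fy=7,interpolation=cv2.INTER_CUBIC);cv2.imwrite("pics/c4.png",a)
E
```

```text
(no output)
```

View pics/c1.png

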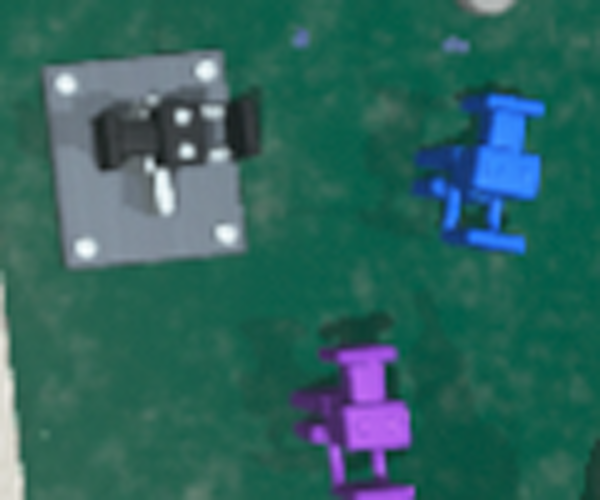

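View pics/c2.png

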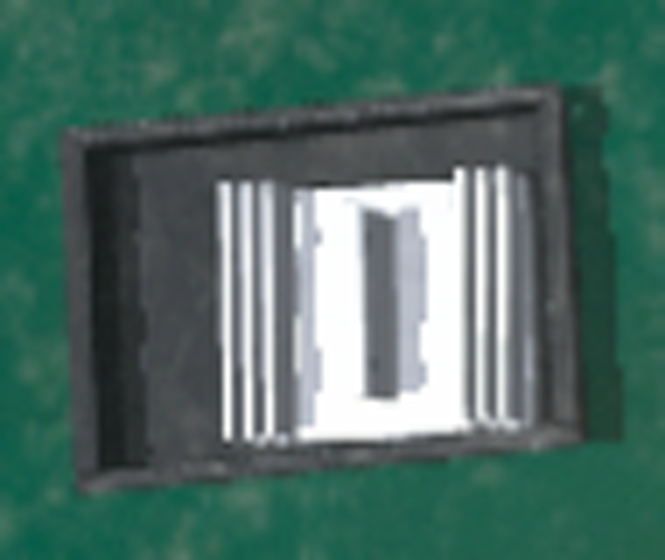

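View pics/c3.png

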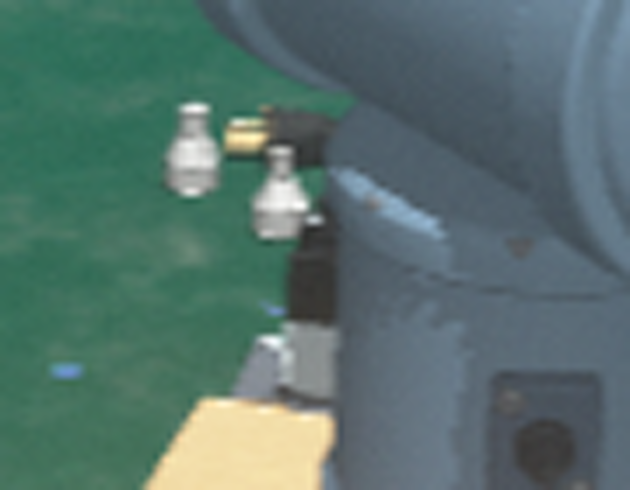

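View pics/c4.png

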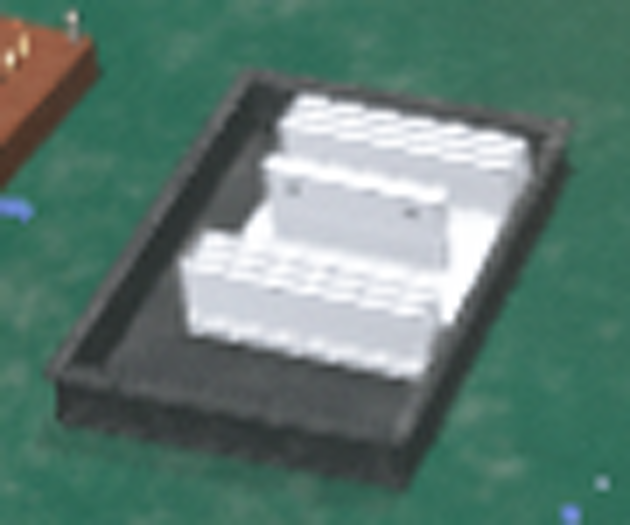

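```bash
cat > h.py <<'E'
from workcell import *
import cv2,numpy as np
from scipy.spatial.transform import Rotation as Ro
np.set_printoptions(precision=4,suppress=True)
class Cam:
    def __init__(s,n):
        c=calibration(n);s.R=np.array(c["R"]);s.t=np.array(c["t"]);f=240/np.tan(np.radians(c["fov_y"]/2))
        s.f=f;s.cx=c["cx"];s.cy=c["cy"];s.k=c["k1"];s.o=-s.R.T@s.t
    def ray(s,u,v):
        d=np.array([(u-s.cx)/s.f,(v-s.cy)/s.f]);x=d.copy()
        for _ in range(20): x=d/(1+s.k*(x@x))
        r=s.R.T@np.array([x[0],x[1],1]);return r/np.linalg.norm(r)
    def plane(s,u,v,z):
        r=s.ray(u,v);return s.o+r*(z-s.o[2])/r[2]
    def proj(s,X):
        p=s.R@np.array(X)+s.t;x=p[:2]/p[2];x=x*(1+s.k*(x@x));return np.array([x[0]*s.f+s.cx,x[1]*s.f+s.cy])
def tri(p,q):
    a=T.ray(*p);b=S.ray(*q);A=np.stack([a,-b],1);k=np.linalg.lstsq(A,S.o-T.o,rcond=None)[0]
    X,Y=T.o+k[0]*a,S.o+k[1]*b;return (X+Y)/2,np.linalg.norm(X-Y)
T=Cam("top");S=Cam("side")
E
python3 - <<'E'
from h import *
c1=lambda x,y:(395+(x+.5)/5-.5,245+(y+.5)/5-.5)
c2=lambda x,y:(110+(x+.5)/7-.5,195+(y+.5)/7-.5)
c4=lambda x,y:(195+(x+.5)/7-.5,300+(y+.5)/7-.5)
st=np.array([T.plane(*c1(*p),.010) for p in[(65,83),(206,70),(228,233),(87,247)]]);print("stand",st.mean(0));
for i in range(4): d=st[(i+1)%4]-st[i];print(d,np.degrees(np.arctan2(d[1],d[0])))
print("bar end",T.plane(*c1(165,212),.038),T.plane(*c1(160,170),.038))
print("block screws",T.plane(*c1(183,116),.086),T.plane(*c1(185,151),.086))
for n,p in dict(Ltop=(95,112),Lbot=(98,168),Rtop=(262,92),Rbot=(262,155)).items(): print(n,T.plane(*c1(*p),.084))
print("tray corners top");tc=np.array([T.plane(*c2(*p),.024) for p in[(62,130),(557,84),(582,440),(80,492)]]);print(tc,tc.mean(0))
for i in range(4): d=tc[(i+1)%4]-tc[i];print(d,np.degrees(np.arctan2(d[1],d[0])))
for n,p in dict(fin1t=(222,182),fin1b=(228,438),fin6t=(503,168),fin6b=(515,425)).items(): print(n,T.plane(*c2(*p),.030))
print("web-y edge top",T.plane(*c2(365,205),.039),T.plane(*c2(367,398),.009))
for p in[(267,158),(447,190)]: print("web side",S.plane(*c4(*p),.039))
for p in[(185,255),(430,300),(300,98),(527,138)]: print("fins side",S.plane(*c4(*p),.030))
print("boards",tri((349,38),(187,172)))
o=get_obs();print(Ro.from_rotvec(o["tcp_rot"]).as_matrix())
# heights: box corner
for z in (.1,.15,.2):print(z,[T.plane(u,v,z)[:2] for u,v in((296,208),(412,115),(263,85),(203,285),(313,285),(313,387))])
E
```

```text
stand [ 0.5033 -0.2615  0.01  ]
[ 0.0054 -0.0622  0.    ] -85.01015662000478
[-0.0714 -0.007   0.    ] -174.41414679774974
[-0.0058  0.0616  0.    ] 95.39481469060641
[0.0718 0.0076 0.    ] 6.007811032317903
bar end [ 0.4792 -0.2626  0.038 ] [ 0.497 -0.261  0.038]
block screws [ 0.5173 -0.2605  0.086 ] [ 0.5031 -0.2608  0.086 ]
Ltop [ 0.5192 -0.2253  0.084 ]
Lbot [ 0.4965 -0.2258  0.084 ]
Rtop [ 0.527  -0.2933  0.084 ]
Rbot [ 0.5014 -0.2923  0.084 ]
tray corners top
[[0.6452 0.4115 0.024 ]
 [0.6591 0.2558 0.024 ]
 [0.5461 0.2442 0.024 ]
 [0.5308 0.3998 0.024 ]] [0.5953 0.3278 0.024 ]
[ 0.0139 -0.1557  0.    ] -84.89695744323916
[-0.113  -0.0116  0.    ] -174.14830163436753
[-0.0153  0.1556  0.    ] 95.62417312856017
[0.1144 0.0117 0.    ] 5.84625694011903
fin1t [0.6273 0.3577 0.03  ]
fin1b [0.5469 0.3521 0.03  ]
fin6t [0.6312 0.2699 0.03  ]
fin6b [0.5504 0.2633 0.03  ]
web-y edge top [0.6183 0.3093 0.039 ] [0.5611 0.3175 0.009 ]
web side [0.6219 0.3103 0.039 ]
web side [0.562  0.3049 0.039 ]
fins side [0.6294 0.3518 0.03  ]
fins side [0.5495 0.3444 0.03  ]
fins side [0.6323 0.269  0.03  ]
fins side [0.5545 0.2623 0.03  ]
boards (array([ 0.9631, -0.0932,  0.1806]), np.float64(0.008135852582531125))
[[-0.0009  0.433   0.9014]
 [-0.0013  0.9014 -0.433 ]
 [-1.     -0.0015 -0.0003]]
0.1 [array([0.6397, 0.0135]), array([ 0.8353, -0.2281]), array([0.9038, 0.0839]), array([0.4846, 0.1985]), array([ 0.4834, -0.021 ]), array([ 0.2872, -0.0207])]
0.15 [array([0.6299, 0.0098]), array([ 0.8145, -0.2182]), array([0.8792, 0.0763]), array([0.4835, 0.1844]), array([ 0.4825, -0.0227]), array([ 0.2973, -0.0225])]
0.2 [array([0.6201, 0.0062]), array([ 0.7938, -0.2082]), array([0.8545, 0.0687]), array([0.4825, 0.1704]), array([ 0.4815, -0.0244]), array([ 0.3074, -0.0242])]
```

The crops confirm that the black clip astride the steel stand is the target: its plates are at c1 x≈95 and 262, and the stand screws are visible. Its centre is at about (0.510, −0.260) with yaw about 5.5°. The heat sink is at about (0.590, 0.308) with yaw about 5°. I'll rise first and then travel.

step_arm:
  moves:
    - [[0,0,0.1],[0,0,0.06],0]
    - [[0,0,0.2],[0,0,0.12],0]
    - [[0,0,0.3],[0.02,-0.03,0.17],0]
    - [[0,0,0.347],[0.04,-0.09,0.173],0]
    - [[0,0,0.347],[0.06,-0.15,0.173],0]
    - [[0,0,0.347],[0.08,-0.21,0.173],0]
    - [[0,0,0.347],[0.1,-0.27,0.173],0]
    - [[0,0,0.347],[0.12,-0.33,0.173],0]
    - [[0,0,0.347],[0.14,-0.39,0.173],0]
    - [[0,0,0.347],[0.16,-0.45,0.173],0]

```text
time_s: 1.1
position: [0.3685, 0.1787, 0.36]
tcp_rot: [-0.078, 1.57, 0.076]
contact_force: [0.5, 0.4, 0.7]
width: 1.0
```

step_arm:
  moves:
    - [[0,0,0],[0.02,-0.06,0],0]
    - [[0,0,0],[0.04,-0.12,0],0]
    - [[0,0,0],[0.06,-0.18,0],0]
    - [[0,0,0],[0.08,-0.24,0],0]
    - [[0,0,0],[0.1,-0.3,0],0]
    - [[0,0,0],[0.12,-0.36,0],0]
    - [[0,0,0],[0.14,-0.42,0],0]
    - [[0,0,0],[0.16,-0.48,0],0]
    - [[0,0,0],[0.18,-0.54,-0.05],0]
    - [[0,0,0],[0.189,-0.585,-0.1],0]

```text
time_s: 2.1
position: [0.5096, -0.2552, 0.2933]
tcp_rot: [-0.079, 1.567, 0.073]
contact_force: [0.5, 0.6, 0.0]
width: 1.0
```

```bash
python3 - <<'E'
from h import *
o=get_obs();M=Ro.from_rotvec(o["tcp_rot"]).as_matrix();print(o["position"],M,np.degrees(np.arctan2(M[1,1],M[0,1])),o["qpos"])
s=camera("side")[:,:,::-1];cv2.imwrite("pics/s1.png",s)
p=S.proj([.51,-.26,.08]).astype(int);print(p)
cv2.imwrite("pics/s1c.png",cv2.resize(s[150:250,320:440],None,fx=6,fy=6,interpolation=cv2.INTER_CUBIC))
cv2.imwrite("pics/s1h.png",cv2.resize(s[300:375,195:285],None,fx=8,fy=8,interpolation=cv2.INTER_CUBIC))
E
```

```text
[ 0.5096 -0.2552  0.2933] [[ 0.0027 -0.0967  0.9953]
 [-0.0037  0.9953  0.0967]
 [-1.     -0.004   0.0023]] 95.54933350878106 [-0.6717  0.121   1.5493 -0.0012  1.4669 -2.3393]
[357 203]
```

View pics/s1.png

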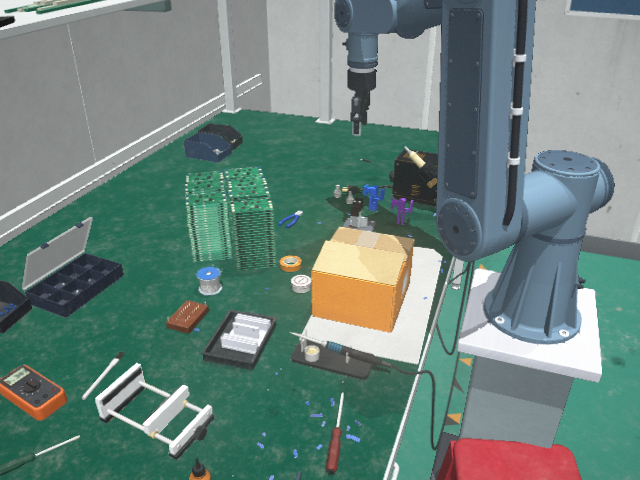

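View pics/s1c.png

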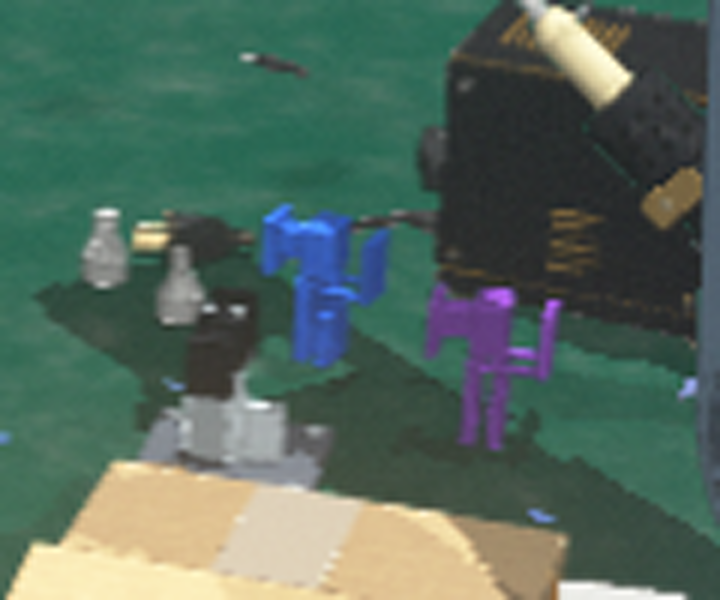

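View pics/s1h.png

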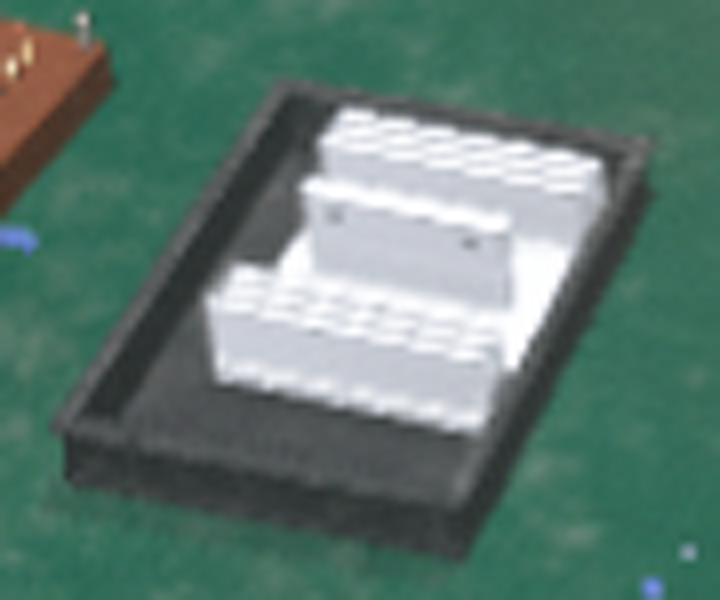

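```bash
python3 - <<'E'
from h import *
c=lambda x,y:(320+(x+.5)/6-.5,150+(y+.5)/6-.5)
h=lambda x,y:(195+(x+.5)/8-.5,300+(y+.5)/8-.5)
for p,z in(((187,385),.053),((240,395),.053),((205,297),.084),((257,300),.084),((178,455),.008),((233,462),.008),((285,462),.008)): print(p,S.plane(*c(*p),z))
print("expected px for hypothesised clip",[ (S.proj(np.array([.5105,-.26,0])+Ro.from_euler('z',5.5,degrees=True).apply(q)+[0,0,.008])-[320,150])*6 for q in ([12,31,45],[-12,31,45],[12,31,76],[-12,31,76],[13,10,0],[-13,10,0])for q in [np.array(q)/1e3]])
for p in((303,178),(508,218),(512,300),(316,272)): print("web",S.plane(*h(*p),.039),S.plane(*h(*p),.009))
for H in([.59,.308],[.592,.3055]):
  W=lambda q:np.array([*H,.003])+Ro.from_euler('z',5,degrees=True).apply(np.array(q)/1e3)
  print("pred",[(S.proj(W(q))-[195,300])*8 for q in([30,3,36],[30,-3,36],[-30,3,36],[-30,-3,36],[-30,3,6],[40,-45,27],[-40,45,0])])
  print("predtop",[(T.proj(W(q))-[110,195])*7 for q in([30,3,36],[30,-3,36],[-30,3,36],[-30,-3,36],[-30,-3,6],[40,45,27],[-40,45,27],[40,-45,27],[-40,-45,27])])
E
```

```text
(187, 385) [ 0.5245 -0.2442  0.053 ]
(240, 395) [ 0.4972 -0.243   0.053 ]
(205, 297) [ 0.5271 -0.2794  0.084 ]
(257, 300) [ 0.5022 -0.285   0.084 ]
(178, 455) [ 0.5309 -0.2537  0.008 ]
(233, 462) [ 0.5031 -0.2562  0.008 ]
(285, 462) [ 0.479  -0.2651  0.008 ]
expected px for hypothesised clip [array([184.3833, 398.7744]), array([233.2356, 404.6448]), array([186.164 , 341.4207]), array([235.4941, 347.1596]), array([188.644 , 459.8147]), array([240.3117, 466.2315])]
web [0.6231 0.3094 0.039 ] [0.643  0.2766 0.009 ]
web [0.5626 0.3054 0.039 ] [0.5802 0.2725 0.009 ]
web [0.5468 0.3361 0.039 ] [0.5638 0.3043 0.009 ]
web [0.601  0.3441 0.039 ] [0.6201 0.3126 0.009 ]
pred [array([303.5834, 186.1459]), array([311.9976, 172.9283]), array([508.9958, 223.1822]), array([516.6954, 209.654 ]), array([515.1733, 308.711 ]), array([338.673 , 102.8102]), array([496.9173, 431.3998])]
predtop [array([348.1347, 197.8055]), array([367.4959, 196.032 ]), array([357.0081, 389.6786]), array([376.5205, 387.8755]), array([411.4376, 396.9968]), array([223.3279, 183.2033]), array([233.7707, 436.9848]), array([510.6879, 156.9099]), array([524.0987, 410.1128])]
pred [array([301.3393, 179.1824]), array([309.745 , 166.0197]), array([506.285 , 216.0591]), array([513.9793, 202.5877]), array([512.4822, 301.501 ]), array([336.4402,  96.2651]), array([494.1887, 423.7301])]
predtop [array([356.4702, 191.3887]), array([375.8251, 189.6161]), array([365.4099, 383.1603]), array([384.9158, 381.3583]), array([419.5687, 390.6748]), array([231.6165, 176.8541]), array([242.1474, 430.5017]), array([518.8845, 150.5743]), array([532.3803, 403.6456])]
```

The side crop shows the black clip at (180–257, 290–460) on the stand, consistent with the top-view position to within 2–3 mm. Descending with the fingers open.

step_arm:
  moves:
    - [[0,0,0],[0.001,-0.006,0],0]
    - [[0,0,0],[0.001,-0.006,-0.05],0]
    - [[0,0,0],[0.001,-0.006,-0.1],0]
    - [[0,0,0],[0.001,-0.006,-0.15],0]
    - [[0,0,0],[0.001,-0.006,-0.2],0]
    - [[0,0,0],[0.001,-0.006,-0.23],0]
    - [[0,0,0],[0.001,-0.006,-0.26],0]
    - [[0,0,0],[0.001,-0.006,-0.29],0]
    - [[0,0,0],[0.001,-0.006,-0.31],0]
    - [[0,0,0],[0.001,-0.006,-0.32],0]

```text
time_s: 3.15
position: [0.5075, -0.2614, 0.0435]
tcp_rot: [-0.072, 1.578, 0.076]
contact_force: [-0.2, 0.6, 0.2]
width: 1.003
```

```bash
python3 - <<'E'
from h import *
o=get_obs();print(o["position"],o["contact_force"])
s=camera("side")[:,:,::-1];t=camera("top")[:,:,::-1]
cv2.imwrite("pics/s2c.png",np.hstack([cv2.resize(s[150:250,320:400],None,fx=5,fy=5,interpolation=cv2.INTER_CUBIC),cv2.resize(t[235:335,395:475],None,fx=5,fy=5,interpolation=cv2.INTER_CUBIC)]))
E
```

```text
[ 0.5075 -0.2614  0.0435] [-0.2023  0.6464  0.1856]
```

View pics/s2c.png

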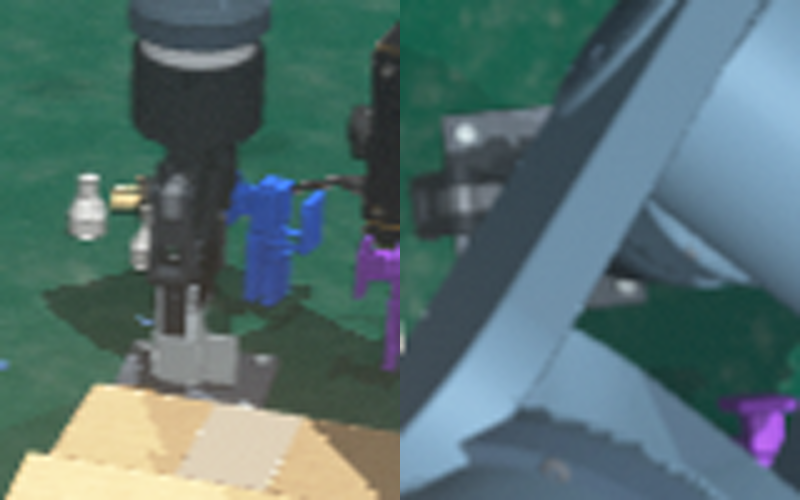

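The side crop shows the +y finger in front of the clip's plate, in line with the jaw below it at about (180,350), and nothing is touching. I'll nudge into place and squeeze.

step_arm:
  moves:
    - [[0,0,0],[0.003,0.001,0.004],20]
    - [[0,0,0],[0.003,0.001,0.004],40]
    - [[0,0,0],[0.003,0.001,0.004],50]
    - [[0,0,0],[0.003,0.001,0.004],60]
    - [[0,0,0],[0.003,0.001,0.004],70]
    - [[0,0,0],[0.003,0.001,0.005],80]
    - [[0,0,0],[0.003,0.001,0.006],90]
    - [[0,0,0],[0.003,0.001,0.007],100]
    - [[0,0,0],[0.003,0.001,0.008],110]
    - [[0,0,0],[0.003,0.001,0.008],120]
  squeeze: 50

```text
time_s: 4.25
position: [0.5099, -0.2606, 0.0507]
tcp_rot: [-0.072, 1.578, 0.077]
contact_force: [-2.1, 4.0, 11.0]
width: 0.54
```

step_arm:
  moves:
    - [[0,0,0],[0,0,0],255]
    - [[0,0,0],[0,0,0],255]
    - [[0,0,0],[0,0,0],255]
    - [[0,0,0],[0,0,0.002],255]
    - [[0,0,0],[0,0,0.005],255]
    - [[0,0,0],[0,0,0.01],255]
    - [[0,0,0],[0,0,0.015],255]
    - [[0,0,0],[0,0,0.02],255]
    - [[0,0,0],[0,0,0.025],255]
    - [[0,0,0],[0,0,0.03],255]

```text
time_s: 5.25
position: [0.5099, -0.2607, 0.0737]
tcp_rot: [-0.072, 1.577, 0.077]
contact_force: [0.2, 0.4, -1.3]
width: 0.538
```

```bash
python3 - <<'E'
from h import *
o=get_obs();print(o["position"],o["contact_force"],o["width"])
s=camera("side")[:,:,::-1]
cv2.imwrite("pics/s3c.png",cv2.resize(s[130:230,310:410],None,fx=6,fy=6,interpolation=cv2.INTER_CUBIC))
E
```

```text
[ 0.5099 -0.2607  0.0737] [ 0.2449  0.3981 -1.2844] 0.5378057373594931
```

View pics/s3c.png

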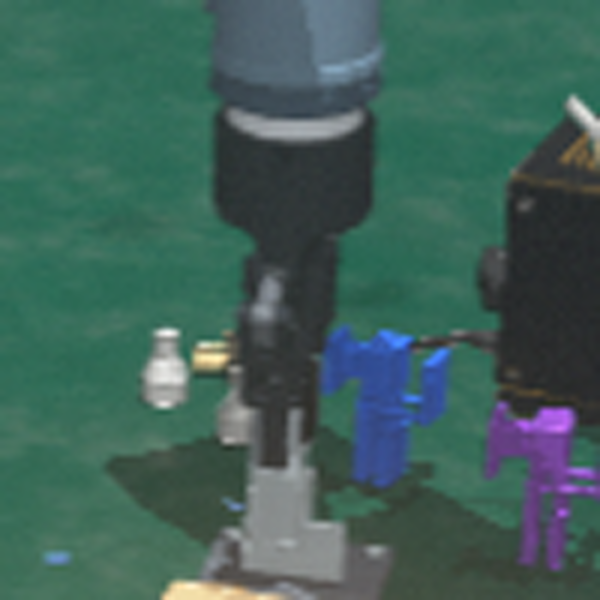

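The clip has come up with the gripper. The wrist reads −1.3 N, which matches its weight, and there is no drag on the bar. Continuing straight up.

step_arm:
  moves:
    - [[0,0,0],[0,0,0.03],255]
    - [[0,0,0],[0,0,0.07],255]
    - [[0,0,0],[0,0,0.115],255]
    - [[0,0,0],[0,0,0.16],255]
    - [[0,0,0],[0,0,0.205],255]
    - [[0,0,0],[0,0,0.25],255]
    - [[0,0,0],[0,0,0.295],255]
    - [[0,0,0],[0,0,0.34],255]
    - [[0,0,0],[0,0,0.38],255]
    - [[0,0,0],[0,0,0.38],255]

```text
time_s: 6.3
position: [0.5118, -0.2621, 0.3649]
tcp_rot: [-0.077, 1.57, 0.071]
contact_force: [0.2, 0.0, -0.9]
width: 0.536
```

```bash
python3 - <<'E'
from h import *
o=get_obs();M=Ro.from_rotvec(o["tcp_rot"]).as_matrix();print(o["position"],M,np.degrees(np.arctan2(M[1,1],M[0,1])),o["width"])
s=camera("side")[:,:,::-1];p=S.proj(o["position"]).astype(int);print(p)
cv2.imwrite("pics/s4c.png",cv2.resize(s[max(0,p[1]-50):p[1]+50,p[0]-50:p[0]+50],None,fx=6,fy=6,interpolation=cv2.INTER_CUBIC))
E
```

```text
[ 0.5118 -0.2621  0.3649] [[-0.0001 -0.0946  0.9955]
 [-0.004   0.9955  0.0945]
 [-1.     -0.0039 -0.0004]] 95.42550402744136 0.5355230624969796
[360 108]
```

View pics/s4c.png

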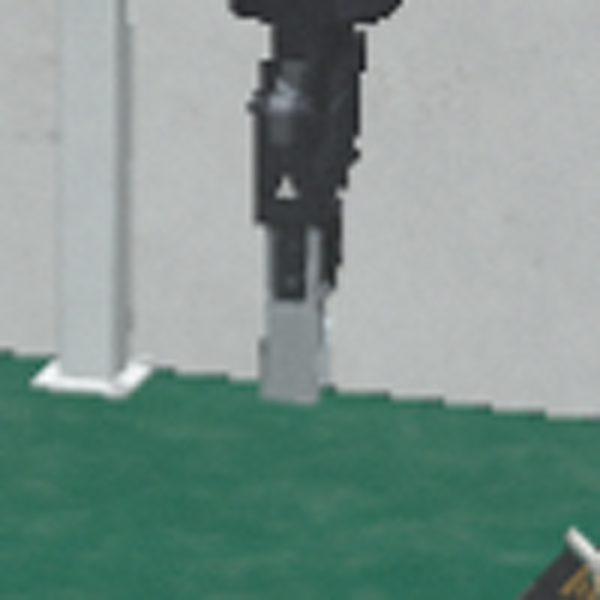

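The clip hangs straight in the fingers, with the jaw at (260–320, 300–402) centred under the pad. Now carrying it across.

step_arm:
  moves:
    - [[0,0,0],[0,0.02,0],255]
    - [[0,0,0],[0.01,0.06,0],255]
    - [[0,0,0],[0.02,0.11,0],255]
    - [[0,0,0],[0.02,0.16,0],255]
    - [[0,0,0],[0.03,0.21,0],255]
    - [[0,0,0],[0.04,0.26,0],255]
    - [[0,0,0],[0.05,0.31,0],255]
    - [[0,0,0],[0.05,0.36,0],255]
    - [[0,0,0],[0.06,0.41,0],255]
    - [[0,0,0],[0.06,0.46,0],255]

```text
time_s: 7.35
position: [0.555, 0.086, 0.3595]
tcp_rot: [-0.075, 1.576, 0.074]
contact_force: [0.3, -0.0, -1.7]
width: 0.538
```

step_arm:
  moves:
    - [[0,0,0],[0.01,0.06,0],255]
    - [[0,0,0],[0.01,0.11,0],255]
    - [[0,0,0],[0.02,0.16,0],255]
    - [[0,0,0],[0.03,0.21,0],255]
    - [[0,0,0],[0.03,0.25,0],255]
    - [[0,0,0],[0.04,0.28,0],255]
    - [[0,0,0],[0.044,0.3,0],255]
    - [[0,0,0],[0.044,0.3,0],255]
    - [[0,0,0],[0.044,0.3,0],255]
    - [[0,0,0],[0.044,0.3,0],255]

```text
time_s: 8.35
position: [0.5878, 0.31, 0.3592]
tcp_rot: [-0.075, 1.577, 0.073]
contact_force: [0.0, 0.1, -1.7]
width: 0.536
```

```bash
python3 - <<'E'
from h import *
o=get_obs();M=Ro.from_rotvec(o["tcp_rot"]).as_matrix();print(o["position"],np.degrees(np.arctan2(M[1,1],M[0,1])),M[:,0],o["width"],o["qpos"])
E
```

```text
[0.5878 0.31   0.3592] 95.38810222806445 [-0.0074 -0.0013 -1.    ] 0.5358959277585087 [ 0.3066  0.3187  1.1862  0.001   1.6442 -1.3581]
```

step_arm:
  moves:
    - [[0,-0.005,-0.007],[0.003,-0.002,-0.03],255]
    - [[0,-0.005,-0.007],[0.003,-0.002,-0.07],255]
    - [[0,-0.005,-0.007],[0.003,-0.002,-0.11],255]
    - [[0,-0.005,-0.007],[0.003,-0.002,-0.15],255]
    - [[0,-0.005,-0.007],[0.003,-0.002,-0.19],255]
    - [[0,-0.005,-0.007],[0.003,-0.002,-0.23],255]
    - [[0,-0.005,-0.007],[0.003,-0.002,-0.27],255]
    - [[0,-0.005,-0.007],[0.003,-0.002,-0.3],255]
    - [[0,-0.005,-0.007],[0.003,-0.002,-0.315],255]
    - [[0,-0.005,-0.007],[0.003,-0.002,-0.315],255]

```text
time_s: 9.35
position: [0.5891, 0.3073, 0.1213]
tcp_rot: [-0.066, 1.573, 0.062]
contact_force: [-0.6, -0.7, -0.5]
width: 0.536
```

```bash
python3 - <<'E'
from h import *
s=camera("side")[:,:,::-1];t=camera("top")[:,:,::-1]
o=get_obs();M=Ro.from_rotvec(o["tcp_rot"]).as_matrix();print(o["position"],np.degrees(np.arctan2(M[1,1],M[0,1])),M[:,0],o["width"])
cv2.imwrite("pics/s5.png",cv2.resize(s[280:375,195:290],None,fx=6,fy=6,interpolation=cv2.INTER_CUBIC))
cv2.imwrite("pics/t5.png",cv2.resize(t[190:275,105:215],None,fx=6,fy=6,interpolation=cv2.INTER_CUBIC))
E
```

```text
[0.5909 0.3082 0.1243] 94.7158249731335 [ 0.0021 -0.0009 -1.    ] 0.5338384048717079
```

View pics/s5.png

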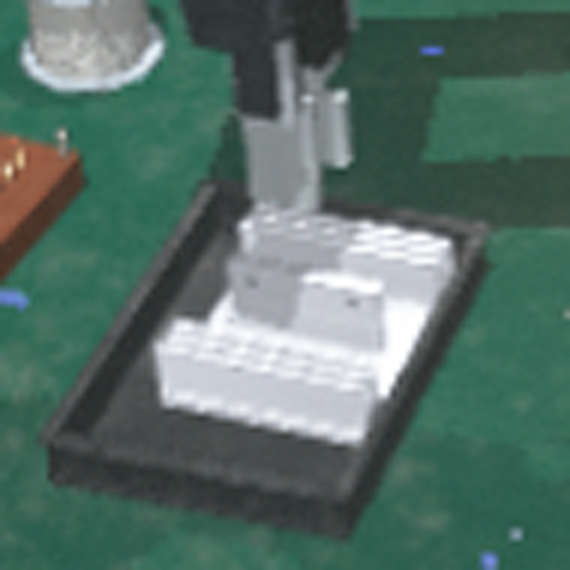

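View pics/t5.png

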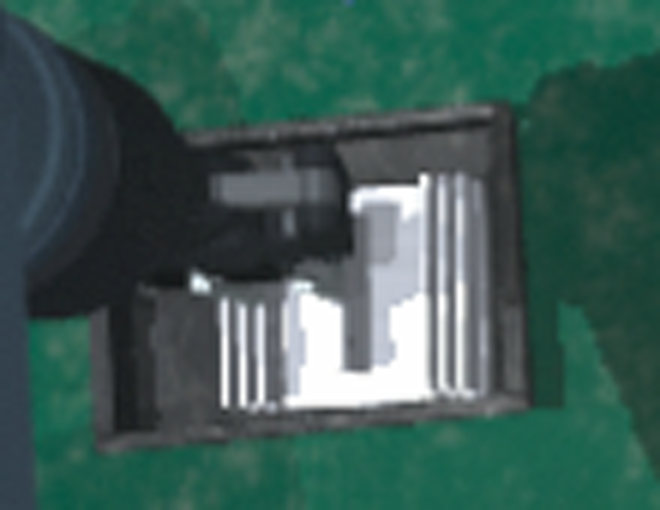

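```bash
python3 - <<'E'
from h import *
c=lambda x,y:(195+(x+.5)/6-.5,280+(y+.5)/6-.5)
W=lambda q:np.array([.5909,.3082,.0816])+Ro.from_euler('z',4.7,degrees=True).apply(np.array(q)/1e3)
for q in([13,17,0],[-13,17,0],[-13,10,0],[13,-17,0],[-13,-17,0],[-13,-10,0],[-13,-10,45]): print(q,(S.proj(W(q))-[195,280])*6+2.5)
print(S.plane(*c(252,205),.0816),S.plane(*c(312,214),.0816))
for z in(.07,.075,.08):
  W=lambda q:np.array([.590,.3085,.003])+Ro.from_euler('z',4.8,degrees=True).apply(np.array(q)/1e3)
print("web",[(S.proj(W(q))-[195,280])*6+2.5 for q in([30,3,36],[30,-3,36],[-30,3,36],[-30,-3,36])])
E
python3 - <<'E'
import cv2
s=cv2.imread('pics/s5.png');cv2.imwrite('pics/s5b.png',cv2.resize(s[60:350,200:420],None,fx=2.6,fy=2,interpolation=cv2.INTER_CUBIC))
E
```

```text
[13, 17, 0] [247.1223 199.1386]
[-13, 17, 0] [315.4539 211.3745]
[-13, 10, 0] [322.7779 199.6447]
[13, -17, 0] [283.4127 143.7674]
[-13, -17, 0] [350.392  155.4227]
[-13, -10, 0] [343.328  166.7346]
[-13, -10, 45] [335.3825  64.268 ]
[0.5993 0.3286 0.0816] [0.577  0.3259 0.0816]
web [array([229.6354, 262.7373]), array([236.0027, 252.8288]), array([383.5231, 290.8851]), array([389.3572, 280.7409])]
```

View pics/s5b.png

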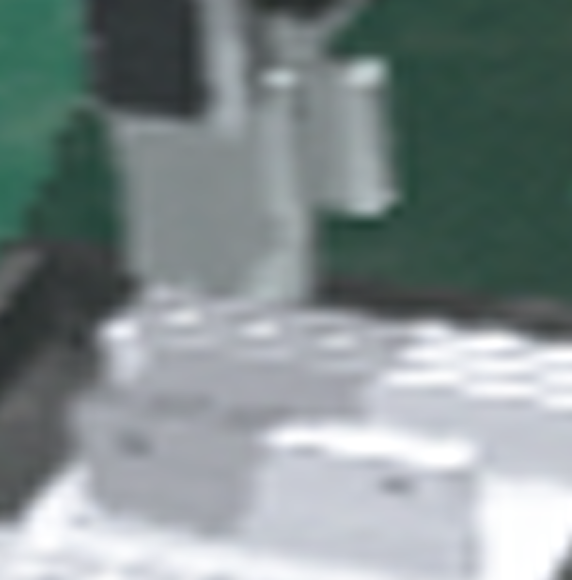

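The side view agrees with the prediction to about 1 px: the near jaw foot is at (249–319, 205) and the far jaw foot ends at (352,166). The web is centred under the mouth. Lowering slowly.

step_arm:
  moves:
    - [[0,0,0],[0,0,-0.012],255]
    - [[0,0,0],[0,0,-0.024],255]
    - [[0,0,0],[0,0,-0.036],255]
    - [[0,0,0],[0,0,-0.048],255]
    - [[0,0,0],[0,0,-0.06],255]
    - [[0,0,0],[0,0,-0.072],255]
    - [[0,0,0],[0,0,-0.082],255]
    - [[0,0,0],[0,0,-0.09],255]
    - [[0,0,0],[0,0,-0.094],255]
    - [[0,0,0],[0,0,-0.094],255]

```text
time_s: 10.45
position: [0.5906, 0.3082, 0.0532]
tcp_rot: [-0.066, 1.569, 0.064]
contact_force: [-0.5, 0.1, -0.7]
width: 0.534
```

```bash
python3 - <<'E'
from h import *
s=camera("side")[:,:,::-1];t=camera("top")[:,:,::-1]
o=get_obs();M=Ro.from_rotvec(o["tcp_rot"]).as_matrix();print(o["position"],np.degrees(np.arctan2(M[1,1],M[0,1])),M[:,0],o["width"],o["contact_force"])
cv2.imwrite("pics/s6.png",cv2.resize(s[280:375,195:290],None,fx=6,fy=6,interpolation=cv2.INTER_CUBIC))
E
```

```text
[0.5911 0.3084 0.0541] 94.72136581063478 [ 0.0026 -0.0007 -1.    ] 0.5335393015267135 [ 0.0745  0.219  -1.6573]
```

View pics/s6.png

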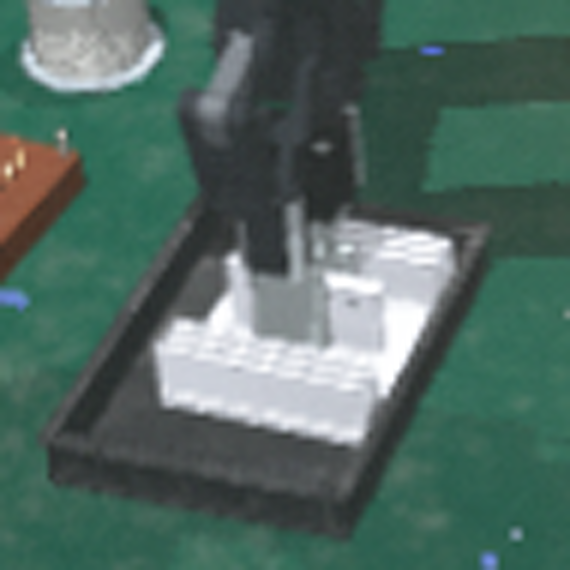

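```bash
python3 - <<'E'
from h import *
s=camera("side")[:,:,::-1]
cv2.imwrite("pics/s6b.png",cv2.resize(s[310:345,228:264],None,fx=16,fy=16,interpolation=cv2.INTER_CUBIC))
f=lambda X:(S.proj(X)-[228,310])*16+7.5
W=lambda q:np.array([.5909,.3084,.0105])+Ro.from_euler('z',4.7,degrees=True).apply(np.array(q)/1e3)
print("jaw",[(q,f(W(q))) for q in([13,17,0],[-13,17,0],[-13,10,0],[13,17,36],[-13,17,36])])
W=lambda q:np.array([.590,.3085,.003])+Ro.from_euler('z',4.8,degrees=True).apply(np.array(q)/1e3)
print("web",[(q,f(W(q))) for q in([30,3,36],[30,3,6],[-30,3,36],[-30,3,6])])
E
```

```text
jaw [([13, 17, 0], array([171.3507, 466.0169])), ([-13, 17, 0], array([348.3432, 499.8185])), ([-13, 10, 0], array([367.1137, 467.5815])), ([13, 17, 36], array([151.2541, 259.9435])), ([-13, 17, 36], array([330.8698, 293.186 ]))]
web [([30, 3, 36], array([ 85.1945, 221.4661])), ([30, 3, 6], array([102.5337, 391.4993])), ([-30, 3, 36], array([495.5616, 296.5268])), ([-30, 3, 6], array([507.9465, 467.616 ]))]
```

View pics/s6b.png

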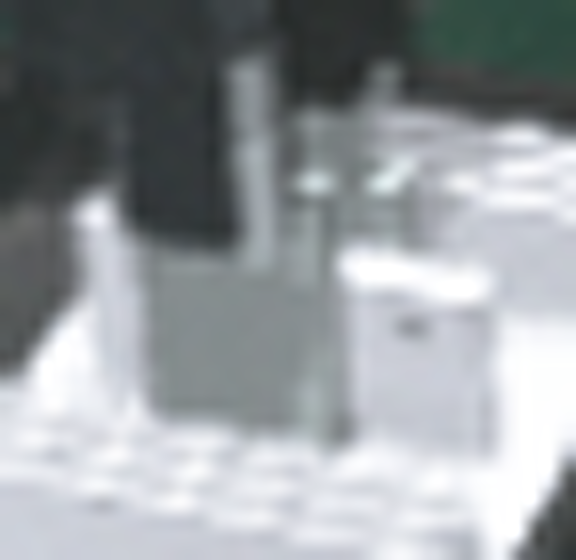

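There is no contact and the clip straddles the web. The jaw (145–345) sits about 2 mm towards +x of the web's middle (80–492), so I'll trim that, then open the fingers gradually, lowering slightly to follow the pads' swing.

step_arm:
  moves:
    - [[0,0,0],[-0.003,0,0],255]
    - [[0,0,0],[-0.003,0,0],255]
    - [[0,0,0],[-0.003,0,0],118]
    - [[0,0,0],[-0.003,0,-0.001],108]
    - [[0,0,0],[-0.003,0,-0.002],98]
    - [[0,0,0],[-0.003,0,-0.003],88]
    - [[0,0,0],[-0.003,0,-0.004],78]
    - [[0,0,0],[-0.003,0,-0.004],68]
    - [[0,0,0],[-0.003,0,-0.004],55]
    - [[0,0,0],[-0.003,0,-0.004],40]

```text
time_s: 11.6
position: [0.5892, 0.3084, 0.0515]
tcp_rot: [-0.065, 1.567, 0.064]
contact_force: [-0.7, -0.3, -0.0]
width: 0.845
```

```bash
python3 - <<'E'
from h import *
s=camera("side")[:,:,::-1]
o=get_obs();print(o["position"],o["width"],o["contact_force"])
cv2.imwrite("pics/s7b.png",cv2.resize(s[300:345,223:268],None,fx=13,fy=13,interpolation=cv2.INTER_CUBIC))
E
```

```text
[0.5892 0.3083 0.0515] 0.8414065555564237 [-0.5253 -0.071  -0.6236]
```

View pics/s7b.png

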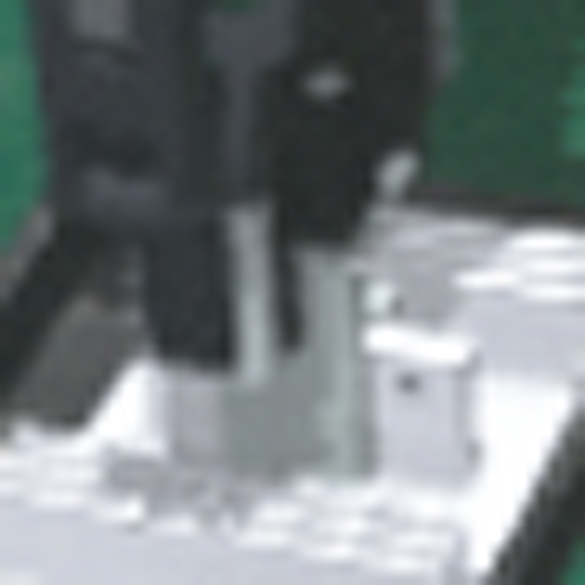

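The jaws have closed on the web: the near jaw moved in to (230–365, 370–470) against it, and the fingers are clear. Rising.

step_arm:
  moves:
    - [[0,0,0],[0,0,0.005],30]
    - [[0,0,0],[0,0,0.015],30]
    - [[0,0,0],[0,0,0.03],30]
    - [[0,0,0],[0,0,0.05],30]
    - [[0,0,0],[0,0,0.075],30]
    - [[0,0,0],[0,0,0.1],30]
    - [[0,0,0],[0,0,0.13],30]
    - [[0,0,0],[0,0,0.16],10]
    - [[0,0,0],[0,0,0.19],0]
    - [[0,0,0],[0,0,0.2],0]

```text
time_s: 12.65
position: [0.5909, 0.309, 0.2064]
tcp_rot: [-0.064, 1.56, 0.065]
contact_force: [0.4, -0.1, 0.3]
width: 1.001
```

```bash
python3 - <<'E'
from h import *
s=camera("side")[:,:,::-1];t=camera("top")[:,:,::-1]
o=get_obs();M=Ro.from_rotvec(o["tcp_rot"]).as_matrix();print(o["position"],M[:,0],np.degrees(np.arctan2(M[1,1],M[0,1])))
cv2.imwrite("pics/s8.png",cv2.resize(s[270:360,200:290],None,fx=8,fy=6.6,interpolation=cv2.INTER_CUBIC))
cv2.imwrite("pics/t8.png",cv2.resize(t[190:275,105:215],None,fx=6,fy=6,interpolation=cv2.INTER_CUBIC))
f=lambda X:(S.proj(X)-[200,270])*[8,6.6]+3
W=lambda q:np.array([.590,.3085,.009])+Ro.from_euler('z',4.8,degrees=True).apply(np.array(q)/1e3)
for q in ([12,31,45],[-12,31,45],[12,31,76],[-12,31,76],[-13,9,78],[-13,-9,78],[13,-9,78],[-12,-31,76],[12,-31,76]): print(q,f(W(q)))
E
```

```text
[0.5902 0.3087 0.2041] [ 0.0072  0.0007 -1.    ] 94.72062451835862
[12, 31, 45] [282.9704 380.7226]
[-12, 31, 45] [366.9149 393.5164]
[12, 31, 76] [273.7592 304.4882]
[-12, 31, 76] [358.7978 317.0767]
[-13, 9, 78] [392.729  271.7357]
[-13, -9, 78] [417.3329 239.198 ]
[13, -9, 78] [327.2957 226.3412]
[-12, -31, 76] [443.6106 204.8945]
[12, -31, 76] [361.6291 193.3766]
```

View pics/s8.png

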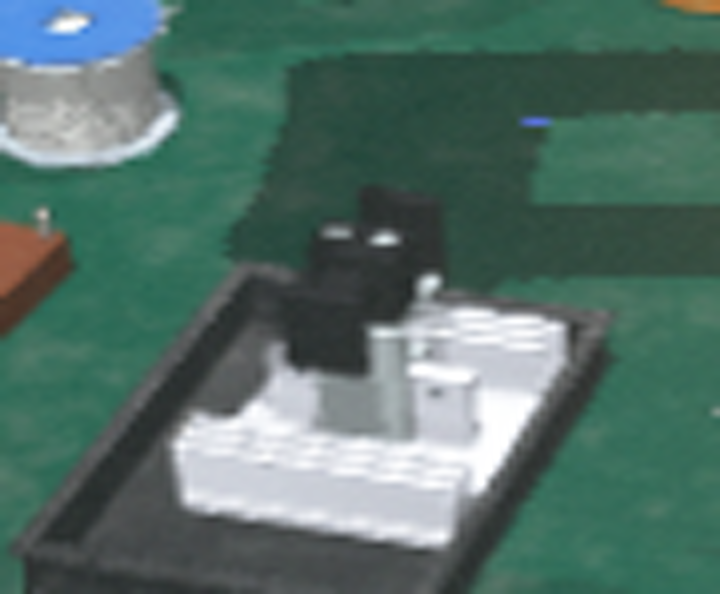

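View pics/t8.png

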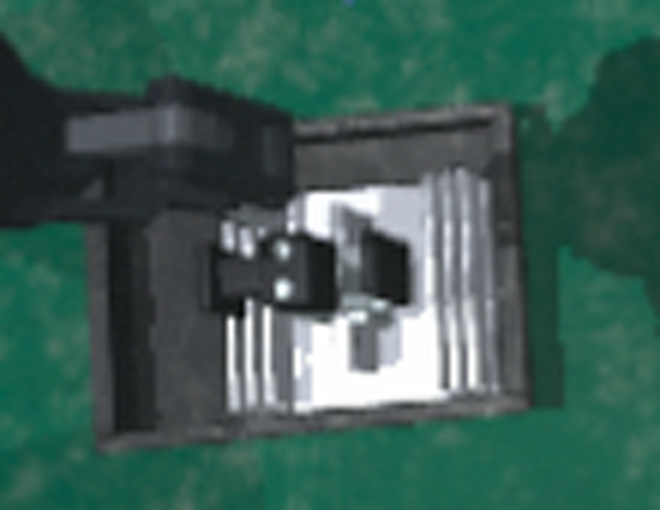

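The clip now stands over the middle of the web. In the side crop its plates are at (285–367, 290–375) and (360–443, 190–270), and the block screws are at (338,232) and (383,238), all matching a pose of (0.590, 0.3085). Turning the gripper to take the block across x.

step_arm:
  moves:
    - [[0,0,-0.09],[0,0,0],0]
    - [[0,0,-0.18],[0,0,0],0]
    - [[0,0,-0.27],[0,0,0],0]
    - [[0,0,-0.36],[0,0,0],0]
    - [[0,0,-0.45],[0,0,0],0]
    - [[0,0,-0.54],[0,0,0],0]
    - [[0,0,-0.63],[0,0,0],0]
    - [[0,0,-0.72],[0,0,0],0]
    - [[0,0,-0.81],[0,0,0],0]
    - [[0,0,-0.9],[0,0,0],0]

```text
time_s: 13.75
position: [0.5894, 0.3084, 0.2023]
tcp_rot: [1.029, 1.306, -1.04]
contact_force: [-0.0, 0.1, -0.1]
width: 1.003
```

```bash
python3 - <<'E'
from h import *
s=camera("side")
o=get_obs();M=Ro.from_rotvec(o["tcp_rot"]).as_matrix();print(o["position"],M[:,0],np.degrees(np.arctan2(M[1,1],M[0,1])))
E
```

```text
[0.5894 0.3084 0.2023] [-0.0008 -0.0079 -1.    ] 12.985532864103469
```

step_arm:
  moves:
    - [[0.005,0,-0.08],[0.001,0,0],0]
    - [[0.005,0,-0.091],[0.001,0,0],0]
    - [[0.005,0,-0.091],[0.001,0,-0.02],0]
    - [[0.005,0,-0.091],[0.001,0,-0.04],0]
    - [[0.005,0,-0.091],[0.001,0,-0.06],0]
    - [[0.005,0,-0.091],[0.001,0,-0.08],0]
    - [[0.005,0,-0.091],[0.001,0,-0.1],0]
    - [[0.005,0,-0.091],[0.001,0,-0.12],0]
    - [[0.005,0,-0.091],[0.001,0,-0.13],0]
    - [[0.005,0,-0.091],[0.001,0,-0.13],0]

```text
time_s: 14.8
position: [0.5892, 0.3081, 0.103]
tcp_rot: [1.145, 1.25, -1.15]
contact_force: [-1.1, 0.7, 0.6]
width: 0.999
```

```bash
python3 - <<'E'
from h import *
s=camera("side")[:,:,::-1];t=camera("top")[:,:,::-1]
o=get_obs();M=Ro.from_rotvec(o["tcp_rot"]).as_matrix();print(o["position"],M[:,0],np.degrees(np.arctan2(M[1,1],M[0,1])),o["contact_force"])
cv2.imwrite("pics/s9.png",cv2.resize(s[260:360,200:290],None,fx=8,fy=6,interpolation=cv2.INTER_CUBIC))
cv2.imwrite("pics/t9.png",cv2.resize(t[190:275,105:215],None,fx=6,fy=6,interpolation=cv2.INTER_CUBIC))
E
```

```text
[0.5905 0.3085 0.1051] [-0.0009  0.0003 -1.    ] 4.798803992056939 [0.786  0.1412 0.4903]
```

View pics/s9.png

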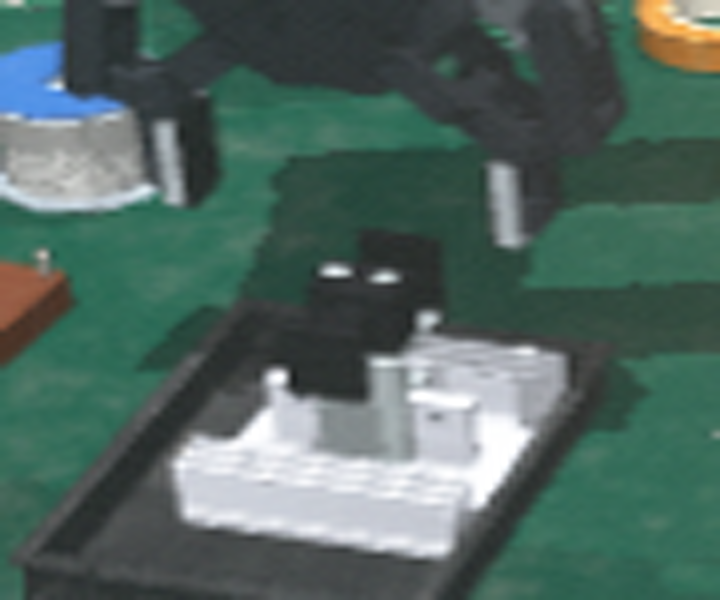

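View pics/t9.png

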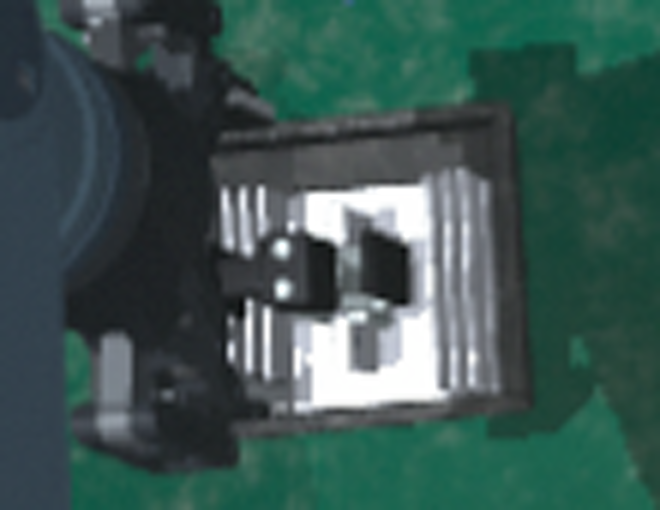

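The fingers straddle the clip evenly: pads at (172,165) and (505,205) in the side crop, the clip's block midway between, and the tool level. Going down to the block and gripping.

step_arm:
  moves:
    - [[0,0,0],[0,0,-0.01],0]
    - [[0,0,0],[0,0,-0.02],0]
    - [[0,0,0],[0,0,-0.03],0]
    - [[0,0,0],[0,0,-0.04],0]
    - [[0,0,0],[0,0,-0.05],0]
    - [[0,0,0],[0,0,-0.057],0]
    - [[0,0,0],[0,0,-0.06],0]
    - [[0,0,0],[0,0,-0.061],0]
    - [[0,0,0],[0,0,-0.061],0]
    - [[0,0,0],[0,0,-0.061],0]
  squeeze: 60

```text
time_s: 15.9
position: [0.5907, 0.3086, 0.0598]
tcp_rot: [1.147, 1.248, -1.147]
contact_force: [-0.5, -0.2, -0.3]
width: 1.0
```

```bash
python3 - <<'E'
from h import *
s=camera("side")[:,:,::-1];t=camera("top")[:,:,::-1]
o=get_obs();M=Ro.from_rotvec(o["tcp_rot"]).as_matrix();print(o["position"],M[:,0],np.degrees(np.arctan2(M[1,1],M[0,1])),o["contact_force"])
cv2.imwrite("pics/s10.png",cv2.resize(s[260:360,200:290],None,fx=8,fy=6,interpolation=cv2.INTER_CUBIC))
E
```

```text
[0.5908 0.3086 0.0598] [-0.0002  0.0005 -1.    ] 4.802005045421684 [ 0.8683 -0.7303 -0.0798]
```

View pics/s10.png

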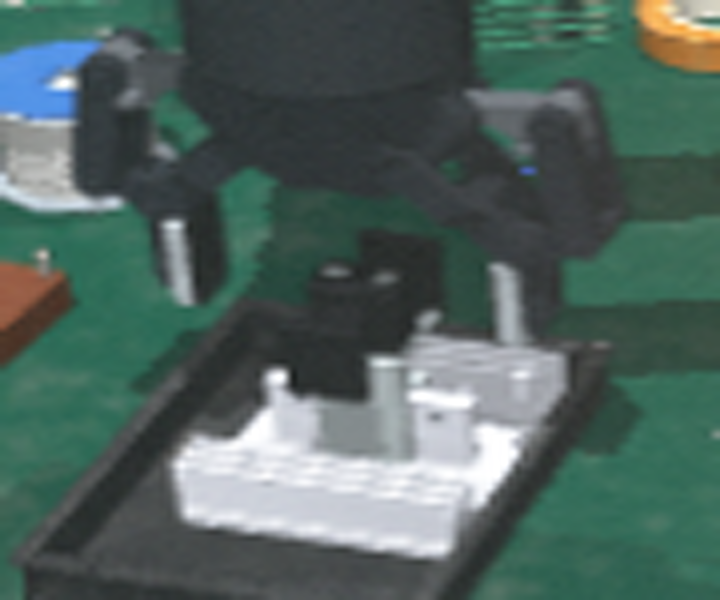

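Pads at (180,260) and (505,305), block centre at (360,272). They are centred to about 1 mm and stand above the fins and web. Closing on the block.

step_arm:
  moves:
    - [[0,0,0],[0,0,0],60]
    - [[0,0,0],[0,0,0],110]
    - [[0,0,0],[0,0,0],140]
    - [[0,0,0],[0,0,0],155]
    - [[0,0,0],[0,0,0],165]
    - [[0,0,0],[0,0,0],175]
    - [[0,0,0],[0,0,0],185]
    - [[0,0,0],[0,0,0],200]
    - [[0,0,0],[0,0,0],220]
    - [[0,0,0],[0,0,0],255]

```text
time_s: 17.0
position: [0.5906, 0.3086, 0.0598]
tcp_rot: [1.147, 1.248, -1.147]
contact_force: [-1.5, 0.0, 1.5]
width: 0.293
```

```bash
python3 - <<'E'
from h import *
s=camera("side")[:,:,::-1];t=camera("top")[:,:,::-1]
o=get_obs();M=Ro.from_rotvec(o["tcp_rot"]).as_matrix();print(o["position"],M[:,0],o["width"]*85,o["contact_force"],o["torque"])
cv2.imwrite("pics/s11.png",cv2.resize(s[260:360,200:290],None,fx=8,fy=6,interpolation=cv2.INTER_CUBIC))
E
```

```text
[0.5906 0.3086 0.0598] [-0.0005  0.0004 -1.    ] 24.92002887550565 [-1.9987  0.2228  1.8092] [-0.1217  0.3515  0.0019]
```

View pics/s11.png

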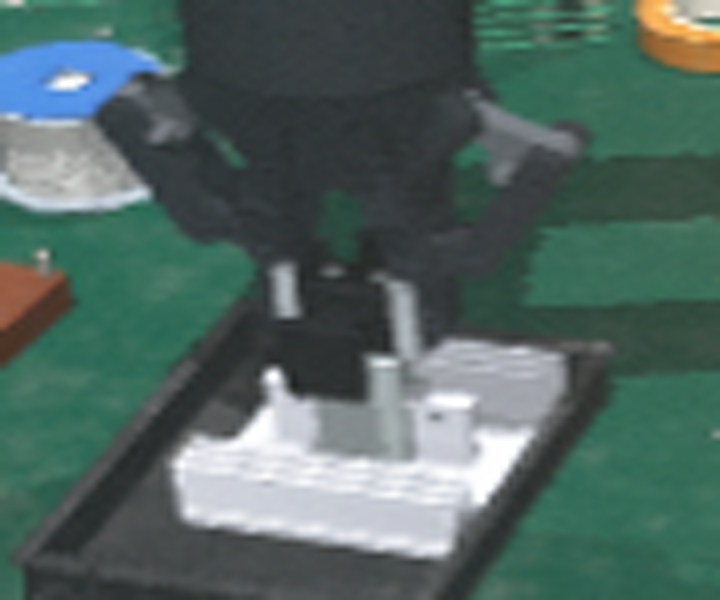

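The block is gripped (opening about 25 mm) and the heat sink hasn't moved. Lifting gently, with a check after the first few centimetres.

step_arm:
  moves:
    - [[0,0,0],[0,0,0.001],255]
    - [[0,0,0],[0,0,0.003],255]
    - [[0,0,0],[0,0,0.006],255]
    - [[0,0,0],[0,0,0.01],255]
    - [[0,0,0],[0,0,0.015],255]
    - [[0,0,0],[0,0,0.02],255]
    - [[0,0,0],[0,0,0.025],255]
    - [[0,0,0],[0,0,0.03],255]
    - [[0,0,0],[0,0,0.034],255]
    - [[0,0,0],[0,0,0.036],255]

```text
time_s: 18.1
position: [0.5908, 0.3087, 0.0874]
tcp_rot: [1.148, 1.248, -1.147]
contact_force: [-0.9, 0.9, -2.6]
width: 0.299
```

```bash
python3 - <<'E'
from h import *
s=camera("side")[:,:,::-1];t=camera("top")[:,:,::-1]
o=get_obs();M=Ro.from_rotvec(o["tcp_rot"]).as_matrix();print(o["position"],M[:,0],o["width"]*85,o["contact_force"],o["torque"])
cv2.imwrite("pics/s12.png",cv2.resize(s[260:360,200:290],None,fx=8,fy=6,interpolation=cv2.INTER_CUBIC))
E
```

```text
[0.5907 0.3087 0.0872] [-0.      0.0006 -1.    ] 24.94792858730018 [ 0.4419 -0.0323 -2.1328] [ 0.042  -0.0062 -0.0289]
```

View pics/s12.png

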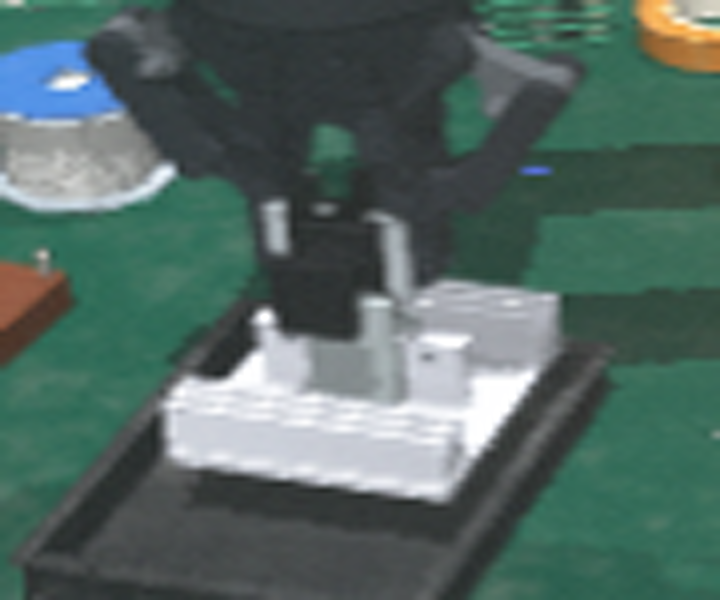

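The heat sink is rising level in the clip, with its underside clear of the tray floor. Continuing straight up.

step_arm:
  moves:
    - [[0,0,0],[0,0,0.003],255]
    - [[0,0,0],[0,0,0.01],255]
    - [[0,0,0],[0,0,0.02],255]
    - [[0,0,0],[0,0,0.032],255]
    - [[0,0,0],[0,0,0.046],255]
    - [[0,0,0],[0,0,0.06],255]
    - [[0,0,0],[0,0,0.074],255]
    - [[0,0,0],[0,0,0.086],255]
    - [[0,0,0],[0,0,0.094],255]
    - [[0,0,0],[0,0,0.098],255]

```text
time_s: 19.2
position: [0.5911, 0.3088, 0.1617]
tcp_rot: [1.148, 1.247, -1.146]
contact_force: [0.1, -0.7, -2.2]
width: 0.297
```

step_arm:
  moves:
    - [[0,0,0],[0,0,0.005],255]
    - [[0,0,0],[0,0,0.015],255]
    - [[0,0,0],[0,0,0.028],255]
    - [[0,0,0],[0,0,0.042],255]
    - [[0,0,0],[0,0,0.056],255]
    - [[0,0,0],[0,0,0.068],255]
    - [[0,0,0],[0,0,0.078],255]
    - [[0,0,0],[0,0,0.085],255]
    - [[0,0,0],[0,0,0.089],255]
    - [[0,0,0],[0,0,0.09],255]

```text
time_s: 20.2
position: [0.5911, 0.3088, 0.2294]
tcp_rot: [1.148, 1.247, -1.146]
contact_force: [-0.1, -0.8, -2.0]
width: 0.291
```

step_arm:
  moves:
    - [[0,0,0],[0,0,0],255]
    - [[0,0,0],[0,0,0],255]
    - [[0,0,0],[0,0,0],255]
    - [[0,0,0],[0,0,0],255]
    - [[0,0,0],[0,0,0],255]
    - [[0,0,0],[0,0,0],255]
    - [[0,0,0],[0,0,0],255]
    - [[0,0,0],[0,0,0],255]
    - [[0,0,0],[0,0,0],255]
    - [[0,0,0],[0,0,0],255]

```text
time_s: 21.2
position: [0.5911, 0.3088, 0.2294]
tcp_rot: [1.149, 1.247, -1.146]
contact_force: [-1.0, -1.3, -2.5]
width: 0.292
```

```bash
python3 - <<'E'
from h import *
s=camera("side")[:,:,::-1];t=camera("top")[:,:,::-1]
o=get_obs();M=Ro.from_rotvec(o["tcp_rot"]).as_matrix();print(o["position"],M,o["width"]*85,o["contact_force"],o["torque"],o["joint_vel"])
cv2.imwrite("pics/s13.png",cv2.resize(s[200:380,180:300],None,fx=4.5,fy=3.3,interpolation=cv2.INTER_CUBIC))
cv2.imwrite("pics/t13.png",t)
E
```

```text
[0.5912 0.3088 0.2294] [[ 0.0013  0.9965  0.0838]
 [ 0.001   0.0838 -0.9965]
 [-1.      0.0014 -0.0009]] 24.942734710699426 [-0.3122  1.0284 -2.8369] [-0.0051  0.0109  0.0061] [-0.0001  0.0012 -0.0013 -0.0013  0.0012  0.0013]
```

View pics/s13.png

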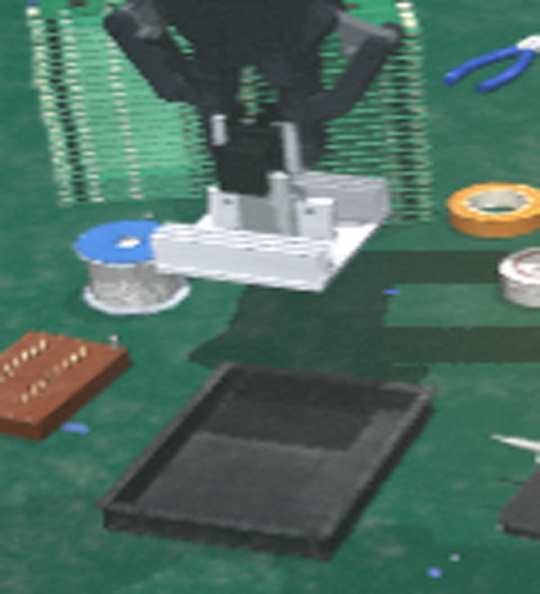

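View pics/t13.png

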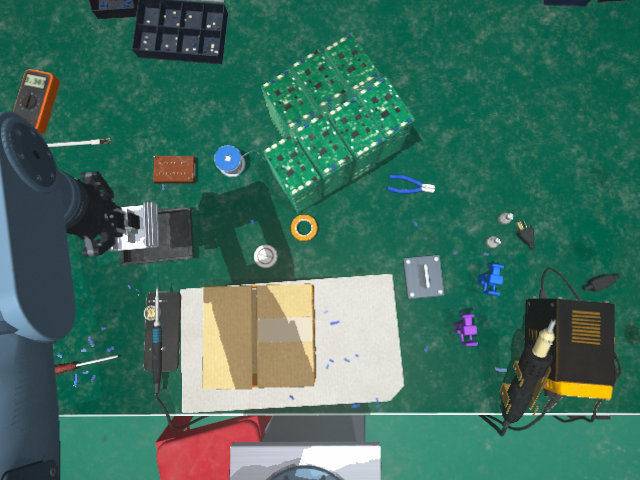

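```bash
python3 - <<'E'
from h import *
W=lambda q:np.array([.5906,.3087,.1726])+Ro.from_euler('z',4.8,degrees=True).apply(np.array(q)/1e3)
for q in([40,45,27],[-40,45,27],[-40,45,0],[-40,-45,27],[40,45,0]): print(q,(S.proj(W(q))-[180,200])*[4.5,3.3]+[1.75,1.15])
E
```

```text
[40, 45, 27] [151.3745 237.9408]
[-40, 45, 27] [320.2768 257.7902]
[-40, 45, 0] [324.1352 295.1337]
[-40, -45, 27] [391.0669 180.7816]
[40, 45, 0] [157.2106 274.8682]
```

The side view shows the heat sink hanging level. Its corners at (152,235), (323,290) and (388,180) are within about 1.5 px of the level prediction with the underside at z ≈ 0.173. The top view shows the stand empty and the bystanders where they were. Handing in.

```bash
python3 -c "
from workcell import *
print(finish_job(), get_obs()['time_s'])"
```

```text
the job is handed in; nothing more can be done
the job is handed in; nothing more can be done
```

The clip is closed on the middle of the heat sink's web. I handed the job in with the heat sink held level and still, about 15 cm above the tray rim, at about 21.4 s of the 64 s allowed.

I squeezed the black clip open by its thumb plates, lifted it off the stand, lowered it over the web and let go. Then I took it by its block across the 26 mm width and lifted straight up 17 cm.

**Last checks:**
- **Tool:** it is vertical to about 0.1°, and the joint speeds are nearly zero.
- **Grip:** the block is held at an opening of about 25 mm, and the opening stayed steady through the lift.
- **Level:** the heat sink's corners in the side view are within about 1.5 px of the level prediction, with the underside at z ≈ 0.17 m.
- **Bench:** in the last top view the stand is empty, and the bystanders and the blue and purple look-alikes are where they were.

**Slight disagreements:**
- **Weight:** the wrist read 2–2.8 N, with noise of about 1 N, against roughly 3.3 N expected from the nominal masses.
- **Clip edge:** the near thumb plate's lower edge showed about 2–3 px higher in the side view than predicted. It showed nearly as high while parked, so I took this as the plate's shape and not a wrong seating.

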